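# Shut up the parts case

### The arm

A 7-joint arm with a two-finger parallel gripper is mounted at the origin on the work surface; the furniture and walls round the work are solid. World frame = base frame: x ahead of the robot, y to its left, z up, the work surface at z = 0. Lengths are in mm, angles in rad, forces in N, time in s.
With the tool pointing down it reaches from about 400 to 900 mm from the base axis. Payload 5.6 kg.
Tool frame: the origin (TCP) lies midway between the tips of the shut fingers; the grasp point (between the pads) lies 19 mm behind it; x points along the fingers, y is the direction in which the jaws open and shut, and the axes are right-handed (so a half turn about x gives the same grasp; the last joint's range is limited). The gripper opens to 92 mm and grips with 3 to 60 N. Pads are 20 mm wide; open, the fingers measure 128 mm over their backs; the gripper's body (75 mm by 189 mm) begins 69 mm behind the grasp point.
Start: joints at [1.226, 0.468, -0.012, 1.603, 0.006, 1.071, -0.056], TCP at [193.164, -620.642, 214.592] pointing down, gripper open.
Joint ranges: [-2.53, 2.53], [-0.31, 2.02], [-1.57, 1.55], [0.28, 2.44], [-1.29, 4.43], [0.15, 1.84], [-2.92, 2.92]. Speed limits (rad/s): [2.57, 2.57, 3.14, 3.14, 3.14, 3.14, 3.14].

### API

Orientations are given as a rotation vector (axis times angle).
In Python, from cell import robot, grip, kin, viewer gives the robot as it stands. Calls block until the motion is done:
- robot.movep(position, orientation): joint-space move of the TCP to a pose.
- robot.servo_line(position, feed=150, rotation=None): straight line of the TCP; rotation=None keeps the orientation; feed is the mean speed in mm/s.
- robot.goto_joints(angles): joint-space move.
- grip(opening, newtons=None): opening from 0.0 (shut) to 1.0 (fully open); newtons is the grip in N (None keeps the last); returns when the fingers have stopped.
- robot.hold(seconds).
- kin.ik(position, orientation): joint angles nearest the present ones, or None.
- robot.observe(): the state.
- viewer.read_camera(name): name is "scene" or "top" or "wrist"; returns the picture (420x560x3 uint8, red, green, blue); there is no depth.
- viewer.camera_info(name): a dict with "camera_matrix" (3x3 intrinsics, pixels), "k1" (the pictures are not rectified: a ray, as slopes to the right and down, at radius r is drawn at 1 + k1 r^2 times it, then the intrinsics apply), "R" (3x3) and "t" (3): a world point X has camera coordinates R X + t. Camera axes: x right, y down, z forward; pixel columns grow to the right and rows downward; lengths in mm; the calibration is good to about 2 mm. A picture is of the moment at which its call begins: read the wrist's pose just before it. camera_info takes no time and is no camera call; for the wrist camera it gives the pose at the moment of the call.
A pose or a line that the arm cannot do raises robot.IKError and nothing moves.
- robot.job_done(): hands the job in, once; it reports no verdict.
Trained networks look in the newest picture that a camera, given by its name, has taken for a name from the list of things; names that differ only in an ending like _2 or _b are one class to them, and where a whole thing is asked for, a point or a joint stands for the part that bears it (a point fixed in the world has none). Each returns a list of dicts, best first, with "confidence" (0 to 1); they miss things now and then, are a little off and sometimes report something else, mostly with a low value. They report only what shows in the picture. A call takes as long as a camera call. They do not tell look-alikes from the thing itself.
- viewer.silhouettes(name, camera): "mask" (420x560 bool, what is visible of it).
- viewer.pinpoint(name, camera): "at" ([x, y, z] in mm, in the coordinates of the camera as it stood for that picture, good to about 4 mm: a listed point, or the origin of a listed thing).
The state is a dict: "t": time; "joints": joint angles; "joint_velocities": joint speeds; "joint_torque": joint torques, N m; "tcp_pos": TCP position; "tcp_rot": TCP orientation; "contact_force": force on the tool from outside, world axes, zero at the start; "wrist_torque": the same for the moment, N m; "grip_width": opening from 0.0 (shut) to 1.0 (fully open).
Only numpy, scipy, OpenCV 4.12 (cv2) and the standard library are available. Lean on these libraries where they do the work, as an engineer would, in place of code of your own. Each camera call takes 0.05 s, during which the arm holds its last target. There are 200 camera calls.

### The job

Close up the yellow parts case for the day with fingertip pushes alone; nothing is picked up. The red screwdriver left across the case's front rim is in the way: push it in by the end of its handle until it drops and lies down inside its bay. Then push the lid fully shut without slamming it, and only then press both front latches flat against the case (in either order), without shoving the case about or disturbing the other things on the bench.

Things in the scene. Friction and masses are not known exactly. Their poses are not given: they have to be found in the camera images.
- case: open yellow parts case, 220 x 320 mm, loose on the bench, 2.4 kg. Origin: centre of its underside; x from the latch side (front, facing the robot) to the hinge side, y left, z up. Outer walls 3 mm thick, outer faces at x = +-110, y = +-160 mm, rims 55 mm high, inner floor 3 mm high; partitions along x at y = +-50 mm, 44 mm high, part off a left and a right bay, each 106 x 214 mm
- case_lid (a joint): angle of the yellow lid (rad): 0 = shut, 1.0 to 1.22 at the start (standing open), stop at 1.83. The hinge is stiff (0.8 N m of friction, 4 N at the front edge), so the lid stays wherever it is left and must be pushed all the way down. Shut, the case is 78 mm high
- lid_hinge (a point): point on the lid's hinge axis, at case x = +115, y = 0, z = 55 mm; the axis runs along the case's y
- lid_edge (a point): middle of the lid's front upper edge (the edge of its outer face farthest from the hinge), at case (-110, 0, 78) mm when shut. The lid is 220 x 320 mm with a rim 20 mm deep; the plane of its outer face lies 23 mm from the hinge axis, above it when shut
- case_latch_0 (a joint): angle of the left black latch (rad): 0 = folded flat against the case's front, 1.0 to 1.35 at the start (sticking out), stop 1.40; stays where left (0.02 N m). Hinged along y on the lid's front at case (-114, +100, 66) mm with the lid shut. Flap 28 mm wide, reaching 30 mm from its hinge, with a lip outward at its end; folded it covers z = 36 to 66 mm, front at x = -115 mm, lip at -119 mm
- latch_left_end (a point): middle of the left latch's free end, at its lip; 29 mm from the latch's hinge
- case_latch_1 (a joint): angle of the right black latch, the same part mirrored, hinged at case (-114, -100, 66) mm
- latch_right_end (a point): middle of the right latch's free end, at its lip
- driver: red-handled screwdriver, loose, 60 g, 197 mm long: handle 88 mm long and 28 mm across, then a 6 mm shaft. It starts in the left or right bay, blade on the bay's floor, handle tilted up 0.39 rad across the front rim, its end about 20 mm out beyond the front wall and 78 mm above the bench. Origin: underside of its middle; y from blade to handle end
- driver_butt (a point): centre of the end of the red handle (the end that stands out over the front rim)
- driver_blade (a point): tip of the red screwdriver's blade
- spool: green thread spool, 34 mm across, 48 mm tall, standing on the floor of the other side bay; it fits under the lid and stays there. Origin: centre of its underside
- caliper: bystander: digital caliper, steel with a black body, 69 x 214 x 13 mm, lying flat. Origin: centre of its underside
- glue_gun: bystander: black and orange glue gun lying on its side, 108 x 228 x 28 mm. Origin: centre of its underside
- jar_red: bystander: white jar with a red cap, 47 mm across, 76 mm tall. Origin: centre of its underside
- jar_blue: bystander: grey-blue jar with a white cap, 51 mm across, 61 mm tall. Origin: centre of its underside
- driver_yellow: bystander: second screwdriver, yellow handle, 28 x 182 x 28 mm, lying flat on the bench. Origin: centre of its underside
- tape_measure: bystander: yellow tape measure, 66 x 74 x 36 mm. Origin: centre of its underside
- pliers_2: bystander: blue-handled pliers lying flat, 60 x 187 x 14 mm. Origin: centre of its underside
- tape_1: bystander: wide roll of tan tape lying flat, 96 mm across, 48 mm high. Origin: centre of its underside
There are look-alikes about, which are no part of the job. Leave any pink look-alike of the driver alone.

How it is judged:
By the outcome, as a careful person would: the job done as asked, in the order asked, and still so for the second after the job is handed in, with the robot touching nothing.
It also fails if it takes over 69 s, if anything falls off the work surface, if the arm or the gripper's body presses on something with over 40 N, if the wrist force passes 120 N, or if a joint passes its speed limit or range.

## Working session

There is one attempt and no reset: what is moved stays moved. The work goes in short steps, each a Python script; the robot and the scene stay as the last script left them, time stands still between calls to the robot, and variables do not carry over. Pictures are saved under pics/ and viewed, about 8 in all and at most 12, crops included, and the job is handed in when it is done.

```bash
mkdir -p pics; ls; cat > h.py <<'E'
import numpy as np, cv2
from cell import robot, grip, kin, viewer
def world(p,info): return np.array(info["R"]).T@(np.array(p)-np.array(info["t"]))
def shot(cam,fn=None):
    info=viewer.camera_info(cam); im=viewer.read_camera(cam)
    if fn: cv2.imwrite('pics/'+fn,im[:,:,::-1])
    return im,info
def proj(X,info):
    c=np.array(info["R"])@np.array(X,float)+np.array(info["t"]); s=c[:2]/c[2]
    s=s*(1+info["k1"]*(s@s)); return (np.array(info["camera_matrix"])@[s[0],s[1],1])[:2]
def find(name,cam,info,n=3):
    r=[]
    for d in viewer.pinpoint(name,cam)[:n]:
        w=world(d["at"],info); r.append((w,d["confidence"])); print(cam,name,w.round(1),round(d["confidence"],2),proj(w,info).round(0))
    return r
E
python3 - <<'E'
from h import *
ims=[]
for c in("scene","top"):
    im,info=shot(c,c+"0.png")
    for n in("case","lid_hinge","lid_edge","latch_left_end","latch_right_end","driver_butt","driver_blade","spool"): find(n,c,info)
o=robot.observe();print(o["t"],o["tcp_rot"],o["grip_width"])
E
```

```text
pics
scene case [617.6 111.7  -4.1] 0.94 [235. 243.]
scene case [638. 459.  -4.] 0.51 [134. 297.]
scene case [649.4 113.2 263.4] 0.32 [219. 162.]
scene lid_hinge [739.4 115.2  57.8] 0.8 [207. 214.]
scene lid_edge [445.9 496.3  -1.8] 0.42 [164. 340.]
scene latch_left_end [608.3 211.9 280.9] 0.48 [200. 172.]
scene latch_right_end [619.4  14.4 277.4] 0.49 [251. 150.]
scene driver_butt [355.3 208.3   7.5] 0.69 [275. 292.]
scene driver_butt [485.2 222.   78.4] 0.68 [235. 254.]
scene driver_blade [357.8   9.4  23.1] 0.6 [321. 253.]
scene driver_blade [670.1 219.    6.7] 0.55 [197. 249.]
scene driver_blade [487.9 220.8  82. ] 0.29 [235. 252.]
scene spool [579.8   4.5   3.7] 0.65 [267. 231.]
top case [615.7 109.2   1.1] 0.83 [256. 192.]
top case [666.  217.7   1.6] 0.22 [229. 180.]
top lid_hinge [733.3 115.5  55.6] 0.6 [253. 159.]
top lid_edge [647.  112.1 268.6] 0.77 [250. 165.]
top latch_left_end [611.7 212.9 278.2] 0.43 [219. 175.]
top latch_right_end [618.9  12.1 279.8] 0.64 [280. 171.]
top latch_right_end [567.3 217.8  23.6] 0.49 [228. 203.]
top driver_butt [484.1 221.6  78.6] 0.53 [225. 222.]
top driver_butt [356.9 204.4  14.1] 0.44 [232. 257.]
top driver_blade [619.3  13.4 280.3] 0.74 [280. 171.]
top driver_blade [665.2 218.3   2.1] 0.44 [229. 180.]
top spool [578.1   4.9   3. ] 0.62 [283. 200.]
0.9 [ 2.05892614  0.3129137  -2.05902198] 1.0009034962281573
```

View pics/scene0.png

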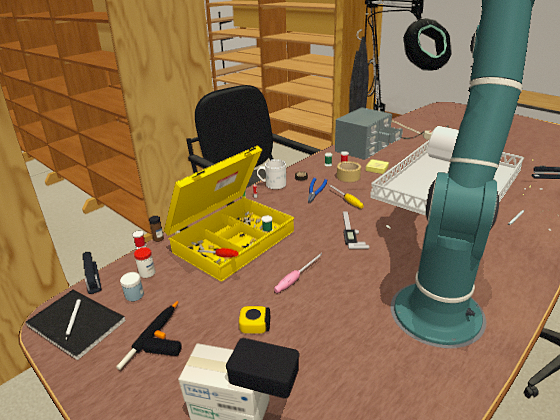

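```bash
python3 - <<'E'
import cv2
a=cv2.imread('pics/scene0.png')[190:330,130:350]; b=cv2.imread('pics/top0.png')[130:290,170:390]
cv2.imwrite('pics/c1.png',cv2.vconcat([cv2.resize(b,(800,582))])); cv2.imwrite('pics/c2.png',cv2.resize(a,(800,509)))
E
```

```text
(no output)
```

View pics/c1.png

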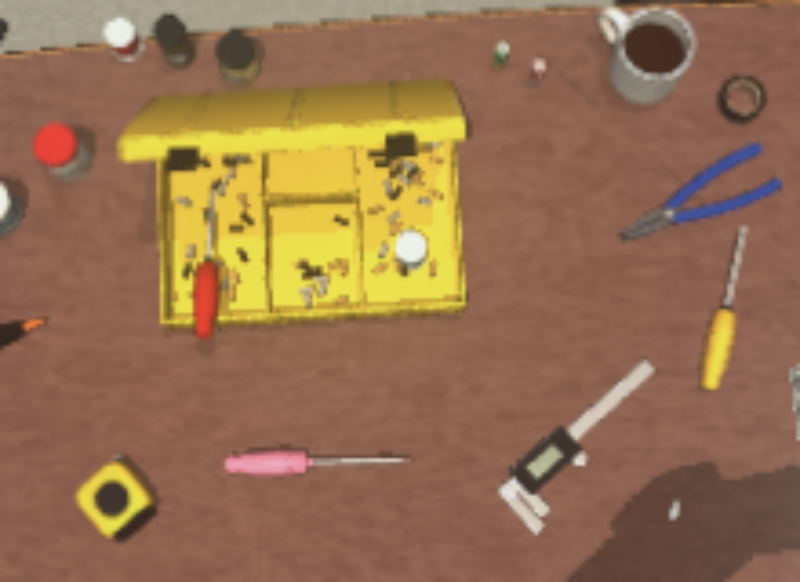

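Candidates for the driver: red one at scene (235,254) / top crop (205,300), lying across the front rim; pink look-alike at scene (290,280) / top crop (300,462), on the bench; yellow one at scene (347,200). The red one fits the description. The close top crop confirms it lies in the left bay with the spool in the right bay (410,247).

```bash
cat >> h.py <<'E'
from scipy.spatial.transform import Rotation as Ro
def down(yaw,flip=False):
    c,s=np.cos(yaw),np.sin(yaw); k=-1 if flip else 1
    x=np.array([0,0,-1.]);y=k*np.array([-s,c,0]);return Ro.from_matrix(np.c_[x,y,np.cross(x,y)]).as_rotvec()
def st(m=""):
    o=robot.observe();print(m,"t",round(o["t"],2),np.round(o["tcp_pos"],1),"F",np.round(o["contact_force"],1));return o
E
python3 - <<'E'
from h import *
o=robot.observe(); print(Ro.from_rotvec(o["tcp_rot"]).as_matrix().round(2))
for f in(0,1):
    for p in([400,-230,280],[420,222,200],[470,222,66],[680,112,330],[675,112,242],[520,112,70]): print(f,p,np.round(kin.ik(p,down(0.04,f)),2) if kin.ik(p,down(0.04,f)) is not None else None)
f=0 if Ro.from_rotvec(o["tcp_rot"]).as_matrix()[1,1]>0 else 1
grip(0.0); st()
robot.movep([400,-230,280],down(-.3,f)); st()
robot.movep([415,200,230],down(0.04,f)); st()
R={}
im,info=shot("wrist","w1.png")
for n in("case","driver_butt","driver_blade","lid_hinge","lid_edge","latch_left_end","latch_right_end"): find(n,"wrist",info,2)
im,info=shot("top")
for n in("case","driver_butt","lid_hinge","driver_blade"): find(n,"top",info,2)
st()
E
```

```text
[[-0.    0.3  -0.95]
 [-0.   -0.95 -0.3 ]
 [-1.    0.    0.  ]]
0 [400, -230, 280] [ 1.1   0.14 -0.7   1.93  0.1   1.11  1.97]
0 [420, 222, 200] [ 0.29  0.36 -1.    1.99  0.37  0.98  0.72]
0 [470, 222, 66] [ 0.26  0.73 -1.    1.98  0.8   0.89  0.43]
0 [680, 112, 330] [ 0.3   0.6  -0.85  1.31  0.44  1.42  1.09]
0 [675, 112, 242] [ 0.32  0.66 -0.85  1.44  0.51  1.27  1.04]
0 [520, 112, 70] [ 0.33  0.62 -0.77  1.96  0.6   0.8   0.83]
1 [400, -230, 280] [ 0.65  0.09 -0.22  1.96  0.02  1.1  -1.1 ]
1 [420, 222, 200] [ 0.46  0.52 -1.27  1.98  0.57  1.07 -2.6 ]
1 [470, 222, 66] [ 0.06  0.59 -0.72  1.99  0.56  0.76 -2.52]
1 [680, 112, 330] [ 0.23  0.56 -0.71  1.32  0.36  1.39 -1.99]
1 [675, 112, 242] [ 0.21  0.6  -0.65  1.45  0.37  1.22 -2.01]
1 [520, 112, 70] [ 0.15  0.54 -0.53  1.97  0.4   0.73 -2.15]
 t 2.25 [ 193.2 -620.6  214.6] F [0.5 0.2 0.5]
 t 3.89 [ 399.8 -230.8  280. ] F [ 0.7 -0.6  0.1]
 t 5.48 [415.7 198.8 229.9] F [-0.4 -0.5  0. ]
wrist case [6.158e+02 1.091e+02 2.000e-01] 0.93 [357.  17.]
wrist driver_butt [356.4 206.4   8.5] 0.88 [268. 226.]
wrist driver_butt [486.3 217.9  72.1] 0.78 [259. 124.]
wrist driver_blade [358.9  12.5  18.1] 0.91 [416. 232.]
wrist lid_edge [325.1 321.1   2.1] 0.35 [184. 244.]
top case [615.8 110.7  -2.7] 0.56 [256. 192.]
top case [693.2 378.6   0. ] 0.24 [190. 174.]
top driver_butt [486.  217.   83.4] 0.63 [226. 221.]
top driver_butt [666.6 217.7   3.8] 0.46 [229. 180.]
top lid_hinge [732.2 114.5  52.6] 0.74 [254. 160.]
top driver_blade [667.8 217.2   3.9] 0.59 [229. 179.]
top driver_blade [577.7   2.8   3.5] 0.52 [283. 200.]
 t 6.13 [415. 200. 230.] F [-0.8  0.4  0.7]
```

View pics/w1.png

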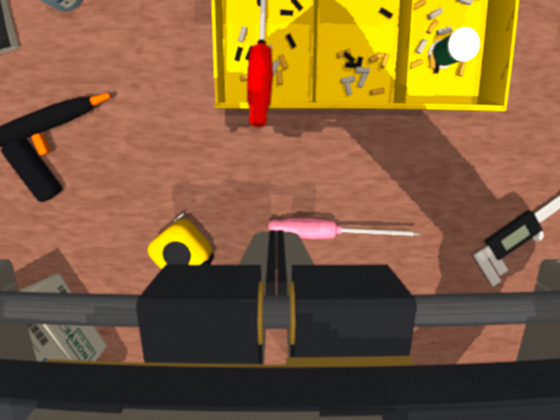

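Wrist view: the red handle's end is at (259,124), over the front rim, which runs from (214,107) to (508,109). The pink look-alike is at (300,229) on the bench. I'll fit the case pose from the rim corners and push the red one.

```bash
python3 - <<'E'
from h import *
# case pose from rim corners at z=55 (wrist view still the same pose)
info=viewer.camera_info("wrist")
K=np.array(info["camera_matrix"]);R=np.array(info["R"]);C=-R.T@np.array(info["t"])
def back(px,z):
    s=((np.array(px)-K[:2,2])/[K[0,0],K[1,1]]); u=s.copy()
    for _ in range(20): u=s/(1+info["k1"]*(u@u))
    d=R.T@[u[0],u[1],1]; return C+d*(z-C[2])/d[2]
a=back((213.5,108.5),55);b=back((508.5,110),55);print(a.round(1),b.round(1),np.linalg.norm(a-b).round(1),"yaw",np.arctan2(-(a-b)[0],(a-b)[1]))
y=0.04
robot.movep([450,220,110],down(y,1))
robot.servo_line([450,220,65],feed=120)
robot.servo_line([470,220,65],feed=80);st()
for x in(480,490,496,502):
    robot.servo_line([x,220-(x-470)*.01,64],feed=40);st()
im,info=shot("wrist","w2.png"); find("driver_butt","wrist",info); find("driver_blade","wrist",info)
im,info=shot("scene","s2.png"); find("driver_butt","scene",info); find("case","scene",info,1)
cv2.imwrite('pics/s2c.png',cv2.resize(im[200:290,150:310,::-1],(640,360)))
cv2.imwrite('pics/v2.png',cv2.vconcat([cv2.resize(im[200:290,150:310,::-1],(560,315)),cv2.imread('pics/w2.png')[:285]]))
E
```

```text
[500.7 269.7  55. ] [515.1 -54.3  55. ] 324.3 yaw 0.044480396276569016
 t 7.63 [470.5 220.   65.3] F [-0.1  0.7  0. ]
 t 8.03 [480.1 219.9  63.9] F [ 0.6 -0.6 -0.2]
 t 8.43 [490.2 219.8  64. ] F [-1.1  0.2 -0.7]
 t 8.73 [496.3 219.7  64. ] F [ 0.1 -0.5 -0.1]
 t 9.03 [502.3 219.6  64. ] F [-0.7 -0.2 -0.1]
wrist driver_butt [511.4 217.7  11.4] 0.83 [278. 209.]
wrist driver_blade [513.  215.7  13.6] 0.66 [281. 208.]
scene driver_butt [353.3 206.    9.1] 0.74 [277. 292.]
scene driver_butt [512.9 216.7  14.5] 0.62 [232. 268.]
scene case [616.6 111.3  -1.2] 0.7 [235. 242.]
```

View pics/v2.png

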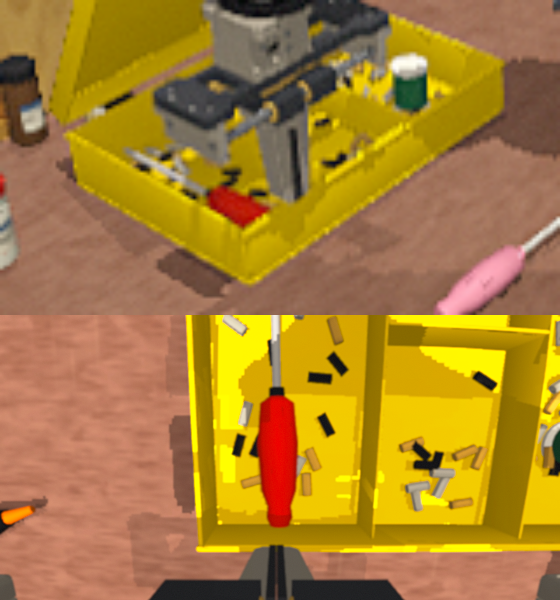

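The red driver dropped flat into the left bay: end at wrist crop (280,520), inside the wall, z about 13. The case hasn't moved. Next is the lid: up, over, down behind it, then sweep along the hinge arc.

```bash
cat >> h.py <<'E'
YAW=0.0445; C0=np.array([616.5,111.5,0.])
Rz=Ro.from_euler('z',YAW).as_matrix()
def cw(p): return C0+Rz@np.array(p,float)
def lidpos(a,u=-200,y=0): # TCP so finger's front-bottom corner touches lid face
    return cw([115+u*np.cos(a)+23*np.sin(a)+10,y,55-u*np.sin(a)+23*np.cos(a)])
E
python3 - <<'E'
from h import *
r=down(YAW,1)
robot.servo_line([450,215,100],feed=200)
robot.movep([450,150,360],r);st()
p=lidpos(1.3); q=p.copy(); q[2]=355
print(p,kin.ik(q,r) is not None,[kin.ik(lidpos(a),r) is not None for a in(1.3,1,.6,.3,0)])
robot.servo_line(q,feed=250);st()
robot.servo_line(p,feed=150);st("behind")
for a in(1.15,1.05,.95,.85):
    robot.servo_line(lidpos(a),feed=60);st(a)
shot("scene","s3.png")
E
```

```text
t 10.84 [449.8 149.5 358.6] F [ 0.   0.3 -0.3]
[710.06935068 115.66658676 253.86411014] True [True, True, True, True, True]
 t 12.04 [709.3 116.5 354.5] F [-0.7 -0.7  0.3]
behind t 12.87 [710.5 115.9 255.2] F [-0.4  0.1  0.1]
1.15 t 13.52 [681.1 114.2 247.4] F [-0.2 -0.9  1.5]
1.05 t 14.0 [661.7 113.4 240. ] F [-0.2  0.1  0.4]
0.95 t 14.48 [643.2 112.7 230.8] F [0.3 0.2 0.6]
0.85 t 14.97 [625.9 111.8 220. ] F [-0.3  0.1  0.7]
```

View pics/s3.png

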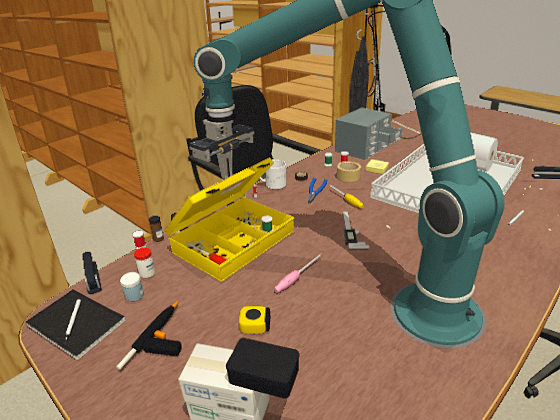

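The lid is following: its edge has dropped to about (268,162) in the scene view and the fingertip is behind it at (228,180). I'll continue slowly.

```bash
python3 - <<'E'
from h import *
for a,f in((.7,70),(.55,70),(.4,60),(.28,50),(.18,40),(.1,30),(.05,15),(.02,10)):
    robot.servo_line(lidpos(a),feed=f);o=st(a)
    if a<.15 and o["contact_force"][2]>15: break
for k in range(8):
    p=lidpos(0); p[2]=78-k
    robot.servo_line(p,feed=10);o=st(("z",78-k))
    if o["contact_force"][2]>14: break
im,info=shot("scene","s4.png")
for n in("lid_edge","case","latch_left_end","latch_right_end"): find(n,"scene",info,2)
cv2.imwrite('pics/s4c.png',cv2.resize(im[150:290,140:320,::-1],(720,560)))
E
```

```text
0.7 t 15.6 [602.8 110.8 201.2] F [ 0.   0.2 -0.4]
0.55 t 16.18 [582.4 109.9 178.8] F [ 0.3 -0.6  0.4]
0.4 t 16.83 [565.6 109.1 153.6] F [-0.5 -0.5  0.1]
0.28 t 17.47 [555.1 108.7 131.9] F [-0.6  0.1 -0.5]
0.18 t 18.12 [548.4 108.4 113.1] F [0.7 0.4 0.4]
0.1 t 18.8 [544.7 108.3  97.6] F [ 0.1 -0.3  0.1]
0.05 t 19.62 [543.  108.2  87.8] F [0.8 0.5 0.1]
0.02 t 20.38 [542.  108.2  81.9] F [0.8 0.3 0.2]
('z', 78) t 20.93 [541.6 108.2  78.2] F [-0.8 -0.5  4.7]
('z', 77) t 21.18 [541.6 108.2  78.1] F [-4.1 -1.5 13.8]
('z', 76) t 21.43 [541.7 108.2  78. ] F [-6.3 -2.  20.9]
scene lid_edge [507.5 105.2  76.5] 0.63 [260. 233.]
scene case [619.5 111.8  -4.3] 0.97 [234. 243.]
scene case [ 514.2 -340.3    1.9] 0.35 [345. 198.]
scene latch_left_end [472.2 205.8  54.8] 0.6 [244. 260.]
scene latch_right_end [325.3 323.    1.1] 0.63 [252. 324.]
scene latch_right_end [485.3  13.1  54.4] 0.39 [287. 229.]
```

View pics/s4c.png

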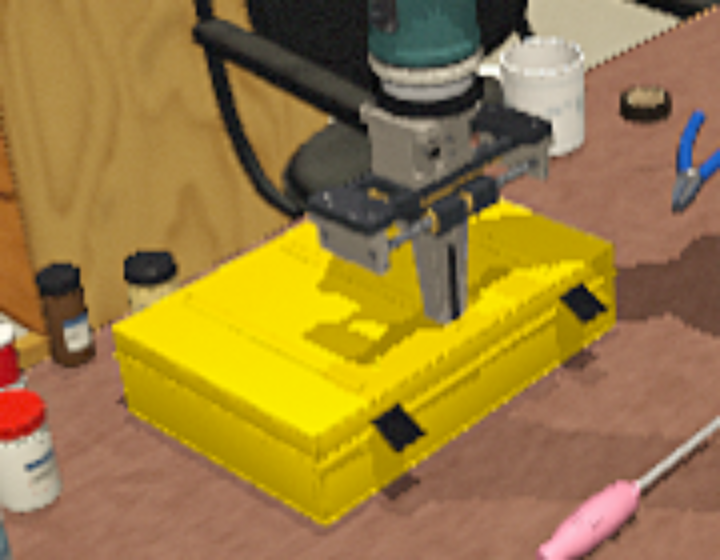

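The lid is shut: tip stopped at z = 78 under 21 N. The latches stick out at crop (400,427) and (582,302). Now the latches, with slow force-guarded pushes.

```bash
python3 - <<'E'
from h import *
r=down(YAW,1)
p=lidpos(0);p[2]=130; robot.servo_line(p,feed=150)
robot.servo_line(cw([-185,0,130]),feed=250)
for y in(100,-100):
    robot.servo_line(cw([-185,y,120]),feed=250)
    robot.servo_line(cw([-185,y,33]),feed=200)
    o=robot.observe();f0=o["contact_force"][0]
    robot.servo_line(cw([-140,y,33]),feed=60);st(y)
    for x in np.arange(-136,-122,1.0):
        robot.servo_line(cw([x,y,33]),feed=20);F=np.mean([robot.observe()["contact_force"][0]])
        if x>-133: st(x)
        if F<-3.5: break
    robot.servo_line(cw([-185,y,33]),feed=150)
    robot.servo_line(cw([-185,y,120]),feed=200)
robot.servo_line(cw([-215,0,230]),feed=200);st()
im,info=shot("wrist","w5.png")
for n in("latch_left_end","latch_right_end","case","lid_edge"): find(n,"wrist",info,2)
im2,info=shot("scene")
for n in("latch_left_end","latch_right_end","case"): find(n,"scene",info,2)
cv2.imwrite('pics/v5.png',cv2.vconcat([cv2.resize(im2[190:280,150:310,::-1],(560,315)),im[:280,:,::-1]]))
E
```

```text
100 t 24.81 [468.1 205.2  31.2] F [-8.   1.3 -3.8]
-100 t 28.65 [476.5   3.9  30.9] F [-7.3 -2.  -3.5]
 t 30.97 [401.3 101.  229. ] F [-0.9  0.4 -0.8]
wrist latch_left_end [484.2 203.8  51.9] 0.66 [184. 110.]
wrist latch_right_end [494.8   2.2  53.5] 0.9 [371. 108.]
wrist case [487.7 204.8  47.2] 0.41 [184. 107.]
wrist lid_edge [515.8 108.1  85.7] 0.75 [273.  77.]
scene latch_left_end [ 635.3 -310.3    0. ] 0.63 [314. 192.]
scene latch_left_end [484.3 204.2  53.3] 0.51 [241. 258.]
scene latch_right_end [495.6   7.6  53. ] 0.52 [286. 227.]
scene case [622.9 114.3  -3.3] 0.81 [233. 243.]
```

View pics/v5.png

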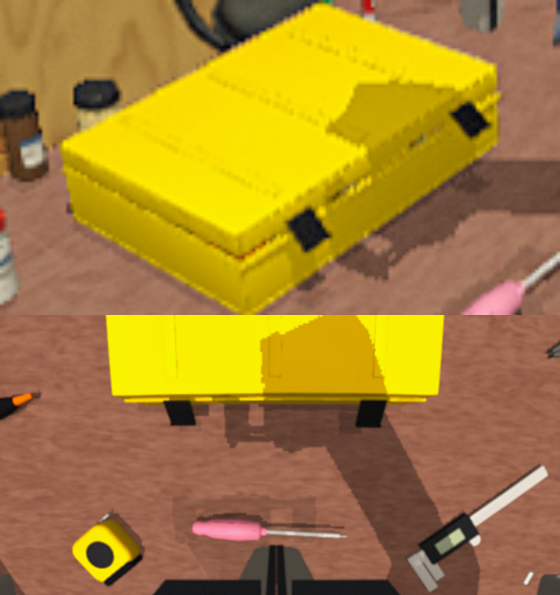

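The horizontal push jammed. Friction on the nearly horizontal flaps lifted the lid: its edge now reads z≈86, and a gap shows at crop (250,250). The latches are only half folded, with ends at (180,420) and (370,420) in the wrist crop. I'll re-shut the lid, then fold each latch by following its own hinge arc, down and in, so friction can't lift the lid.

```bash
python3 - <<'E'
from h import *
info=viewer.camera_info("wrist")
K=np.array(info["camera_matrix"]);R=np.array(info["R"]);C=-R.T@np.array(info["t"])
def back(px,z):
    s=((np.array(px)-K[:2,2])/[K[0,0],K[1,1]]); u=s.copy()
    for _ in range(20): u=s/(1+info["k1"]*(u@u))
    d=R.T@[u[0],u[1],1]; return C+d*(z-C[2])/d[2]
im=cv2.imread('pics/w5.png')
hsv=cv2.cvtColor(im,cv2.COLOR_BGR2HSV); m=(hsv[...,0]>20)&(hsv[...,0]<35)&(hsv[...,1]>180)&(hsv[...,2]>90)
# lowest yellow row per column range, left/right
for c in(130,140,220,260,300,340,410,425): print(c,np.where(m[:130,c])[0].max(),end=' | ')
print()
for row in(50,65,75,79): w=np.where(m[row])[0];print(row,w.min(),w.max(),end=' | ')
print()
for z in(84,): print(back((113,79.5),z).round(1),back((438.5,79.5),z).round(1))
print("before",cw([-110,160,78]).round(1),cw([-110,-160,78]).round(1))
# press lid shut again
p=cw([-75,0,130]); robot.servo_line(cw([-150,0,150]),feed=250); robot.servo_line(p,feed=250); robot.servo_line(cw([-75,0,92]),feed=120)
for z in(89,87,85,83,81,79,78,77,76):
    robot.servo_line(cw([-75,0,z]),feed=15);o=st(z)
    if o["contact_force"][2]>14: break
E
```

```text
130 87 | 140 87 | 220 88 | 260 88 | 300 88 | 340 88 | 410 87 | 425 85 | 
50 110 440 | 65 111 439 | 75 112 438 | 79 112 436 | 
[509.9 265.2  84. ] [523.7 -52.5  84. ]
before [499.5 266.4  78. ] [513.7 -53.2  78. ]
89 t 33.25 [541.7 108.2  89.3] F [-0.2 -0.1  0.3]
87 t 33.53 [541.5 108.1  86.9] F [ 0.1  0.4 -0.4]
85 t 33.82 [541.5 108.2  84.8] F [ 0.5  1.4 -0.3]
83 t 34.1 [541.5 108.1  82.9] F [-0.7  0.2  0.1]
81 t 34.38 [541.6 108.2  80.9] F [-0.2  0.3  0.3]
79 t 34.67 [541.6 108.1  78.9] F [ 0.  -0.5 -0. ]
78 t 34.92 [541.6 108.1  78.2] F [-1.6 -1.2  4.2]
77 t 35.17 [541.6 108.2  78.1] F [-4.1 -1.7 12.2]
76 t 35.42 [541.7 108.1  78. ] F [-6.1 -2.2 19.6]
```

```bash
python3 - <<'E'
from h import *
robot.servo_line(cw([-75,0,140]),feed=200)
robot.servo_line(cw([-215,0,230]),feed=250)
o=st()
im,info=shot("wrist","w6.png")
K=np.array(info["camera_matrix"]);R=np.array(info["R"]);C=-R.T@np.array(info["t"])
L=[find(n,"wrist",info,2) for n in("latch_left_end","latch_right_end","lid_edge")]
def back(px,z):
    s=((np.array(px)-K[:2,2])/[K[0,0],K[1,1]]); u=s.copy()
    for _ in range(20): u=s/(1+info["k1"]*(u@u))
    d=R.T@[u[0],u[1],1]; return C+d*(z-C[2])/d[2]
bgr=im[:,:,::-1].copy();hsv=cv2.cvtColor(bgr,cv2.COLOR_BGR2HSV); m=(hsv[...,0]>20)&(hsv[...,0]<35)&(hsv[...,1]>180)&(hsv[...,2]>90)
for c in(135,150,220,260,300,340,400,415): print(c,np.where(m[:130,c])[0].max(),end=' | ')
for z in(78,55,0): print(z,back((150,87.5),z).round(1),back((400,87.5),z).round(1))
im2,i2=shot("top"); find("case","top",i2,1);find("lid_edge","top",i2,1);find("lid_hinge","top",i2,1)
cv2.imwrite('pics/v6.png',cv2.resize(bgr[20:130,90:460],(800,238),interpolation=cv2.INTER_CUBIC))
print("proj lid corners/rim",[proj(cw(p),info).round(1) for p in([-110,160,78],[-110,-160,78],[-110,160,55],[-110,-160,55])])
E
```

```text
t 36.7 [402.  101.3 229.5] F [ 0.5  0.  -0.1]
wrist latch_left_end [485.8 202.   43.5] 0.68 [188. 110.]
wrist latch_right_end [493.1   6.   51.3] 0.76 [367. 110.]
wrist lid_edge [ 372.2 -178.9    3.1] 0.55 [480. 213.]
135 88 | 150 90 | 220 89 | 260 89 | 300 89 | 340 89 | 400 89 | 415 87 | 78 [504.4 230.2  78. ] [514.9 -17.8  78. ]
55 [506.9 239.3  55. ] [518.2 -26.5  55. ]
0 [512.9 261.    0. ] [526.  -47.2   0. ]
top case [ 6.208e+02  1.129e+02 -6.000e-01] 0.84 [255. 190.]
top lid_edge [ 3.701e+02 -1.802e+02 -2.000e-01] 0.66 [331. 252.]
top lid_hinge [735.4 118.4  54.7] 0.58 [253. 159.]
proj lid corners/rim [array([114.7,  91.7]), array([434.4,  91. ]), array([125.4,  94.1]), array([423.9,  93.4])]
```

View pics/v6.png

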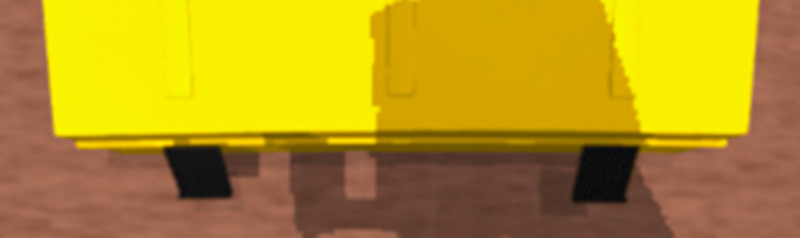

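Both latches are about 0.65 rad out (wrist crop (200,172) and (605,174)). The lid is shut again and the case has moved about 5 mm in x. Now I'll fold along the arc.

```bash
sed -i 's/616.5,111.5/622.0,111.7/' h.py; cat >> h.py <<'E'
def latpos(th,y,L=22,dx=0): # TCP so front-bottom corner sits on flap outer face
    return cw([-114-L*np.sin(th)-np.cos(th)-10+dx,y,66-L*np.cos(th)+np.sin(th)])
def fold(y,ths=(1.2,1.0,.8,.6,.45,.3,.15,0)):
    robot.servo_line(cw([-165,y,110]),feed=250)
    p=latpos(1.2,y); p[2]+=12; robot.servo_line(p,feed=150)
    for th in ths:
        robot.servo_line(latpos(th,y),feed=35);o=st(th)
        if o["contact_force"][0]<-3.5: break
    else:
        for d in np.arange(1,11,1.0):
            robot.servo_line(latpos(0,y,dx=d),feed=15);o=st(("dx",d))
            if o["contact_force"][0]<-3.5: break
    p=latpos(0.0,y,dx=-50); robot.servo_line(p,feed=120); p[2]=110; robot.servo_line(p,feed=200)
E
python3 - <<'E'
from h import *
fold(100)
im,info=shot("scene")
for n in("latch_left_end","latch_right_end","case","lid_edge"): find(n,"scene",info,1)
cv2.imwrite('pics/v7.png',cv2.resize(im[190:290,150:310,::-1],(720,450)))
E
```

```text
1.2 t 38.85 [472.6 205.2  58.9] F [-0.3 -1.5  0.3]
1.0 t 39.12 [474.6 205.2  54.8] F [-0.1  0.1  0.4]
0.8 t 39.4 [477.2 205.3  51.2] F [ 0.1 -0.5 -0.1]
0.6 t 39.67 [480.5 205.6  48.3] F [0.3 1.4 1.1]
0.45 t 39.92 [483.1 205.6  46.4] F [-1.3 -0.   0.5]
0.3 t 40.17 [486.3 205.6  45.1] F [-1.  -0.6 -1.5]
0.15 t 40.42 [489.7 205.7  44.3] F [-0.9  0.  -0.3]
0 t 40.67 [493.1 205.9  44. ] F [-1.1 -0.4 -0.5]
('dx', np.float64(1.0)) t 40.92 [494.2 206.   44.1] F [-0.9 -1.1 -0.1]
('dx', np.float64(2.0)) t 41.17 [495.  206.1  44.1] F [-1.1 -0.9 -0.4]
('dx', np.float64(3.0)) t 41.42 [495.2 206.1  44. ] F [-4.7 -1.1  2. ]
scene latch_left_end [499.7 204.9  39.5] 0.62 [238. 260.]
scene latch_right_end [492.7  10.4  51.5] 0.48 [286. 228.]
scene case [623.3 113.2  -1.7] 0.82 [233. 242.]
scene lid_edge [512.5 106.7  78.5] 0.76 [258. 232.]
```

View pics/v7.png

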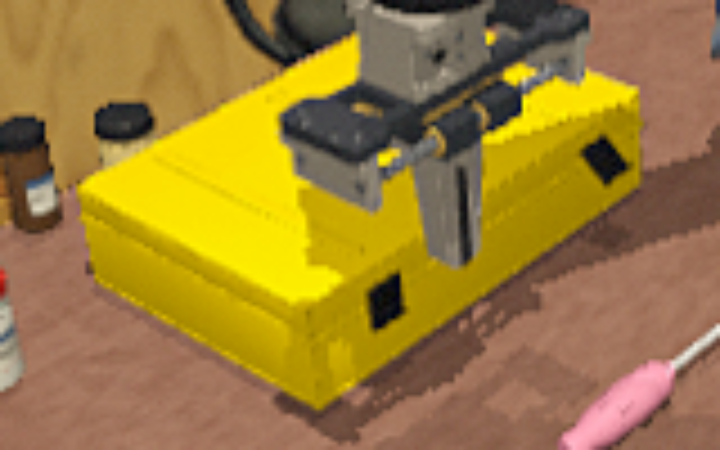

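The left latch is flat at (385,300), with a hard stop at 4.7 N, and the lid is still shut (edge z 78.5). Now the right latch.

```bash
python3 - <<'E'
from h import *
fold(-100)
robot.servo_line(cw([-215,0,230]),feed=250);st()
im,info=shot("wrist")
for n in("latch_left_end","latch_right_end","lid_edge"): find(n,"wrist",info,1)
im2,info=shot("scene")
for n in("latch_left_end","latch_right_end","case","lid_edge"): find(n,"scene",info,1)
cv2.imwrite('pics/v8.png',cv2.vconcat([cv2.resize(im2[190:290,150:310,::-1],(560,350)),im[:250,:,::-1]]))
E
```

```text
1.2 t 44.63 [481.6   5.3  58.9] F [ 0.5 -0.5  0.6]
1.0 t 44.91 [483.6   5.4  54.8] F [-0.  -0.1 -0.2]
0.8 t 45.18 [486.2   5.6  51.2] F [ 0.4  0.1 -0.3]
0.6 t 45.46 [489.4   5.7  48.2] F [-0.1  0.8 -0.2]
0.45 t 45.71 [492.    5.8  46.4] F [-1.7 -0.6  0.7]
0.3 t 45.96 [495.2   5.9  45.1] F [-0.8  0.1 -1. ]
0.15 t 46.21 [498.6   6.1  44.3] F [-1.1 -0.7 -1.1]
0 t 46.46 [502.1   6.2  44. ] F [-1.1  0.  -1.7]
('dx', np.float64(1.0)) t 46.71 [503.1   6.3  44.2] F [-1.5  0.3 -0. ]
('dx', np.float64(2.0)) t 46.96 [503.9   6.3  44.1] F [-1.5 -0.8 -0.7]
('dx', np.float64(3.0)) t 47.21 [504.3   6.3  44. ] F [-3.1 -0.4  2.2]
('dx', np.float64(4.0)) t 47.46 [504.3   6.4  44. ] F [-6.2 -0.5  5.5]
 t 49.33 [406.8 101.  228.9] F [-0.3 -1.4  0.4]
wrist latch_left_end [503.5 204.   37.2] 0.79 [187.  98.]
wrist latch_right_end [515.6   4.3  33.8] 0.8 [365.  95.]
wrist lid_edge [513.6 112.4  84.1] 0.56 [268.  86.]
scene latch_left_end [501.9 204.8  39.5] 0.49 [237. 260.]
scene latch_right_end [623.6 112.7  -2.5] 0.6 [233. 242.]
scene case [625.  109.9  -5.9] 0.72 [234. 242.]
scene lid_edge [511.3 106.1  79.2] 0.83 [259. 232.]
```

View pics/v8.png

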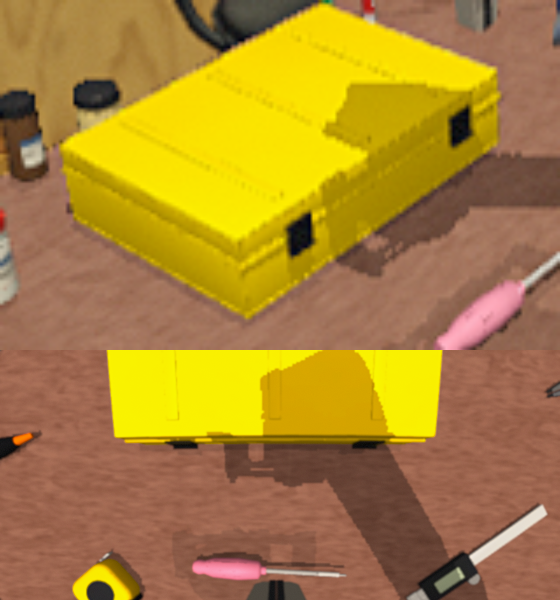

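Both latches are flat (scene crop (300,233) and (460,127); barely visible from above at (185,443) and (365,443)). One touch on the lid will confirm it stayed shut, then I hand in.

```bash
python3 - <<'E'
from h import *
robot.servo_line(cw([-150,0,150]),feed=250); robot.servo_line(cw([-75,0,120]),feed=250); robot.servo_line(cw([-75,0,84]),feed=100)
for z in(82,80,79,78,77):
    robot.servo_line(cw([-75,0,z]),feed=20);o=st(z)
    if o["contact_force"][2]>9: break
robot.servo_line(cw([-75,0,140]),feed=200); robot.servo_line(cw([-215,0,230]),feed=250)
im,info=shot("wrist")
for n in("latch_left_end","latch_right_end"): find(n,"wrist",info,1)
st(); robot.job_done()
E
```

```text
82 t 51.58 [547.3 108.5  82.3] F [-0.3 -0.7  0.4]
80 t 51.83 [547.  108.3  80. ] F [-0.7  0.3 -0.9]
79 t 52.08 [547.  108.4  78.9] F [ 0.2 -0.4  0.2]
78 t 52.33 [547.3 108.4  78.3] F [ 1.  -0.4  2.6]
77 t 52.58 [547.3 108.4  78.2] F [-3.7 -1.4 11. ]
wrist latch_left_end [503.4 206.3  37. ] 0.58 [186.  99.]
wrist latch_right_end [516.5   5.9  36.6] 0.64 [365.  95.]
 t 54.01 [407.5 102.2 229.3] F [ 0.3 -0.4  0.4]
the job is handed in; nothing more can be done
```

The case is closed and handed in at about 54 s: red screwdriver inside its bay, lid shut, both latches folded flat. One early slip shoved the case about 5 mm.

- **Screwdriver:** I pushed the red one in by the end of its handle. It dropped and lay flat in the left bay, clear of the wall. The pink look-alike was not touched.
- **Lid:** I swept it down slowly along its hinge arc. The fingertip stopped firmly at 78 mm, the height of the shut case.
- **What went wrong:** My first latch pushes were straight in. They jammed on the half-horizontal flaps with about 8 N, raised the lid edge by about 8 mm and moved the case. They also half folded both latches (to about 0.65 rad) before I re-shut the lid.
- **Recovery:** I pressed the lid fully shut again, then folded each latch along its own hinge arc. Both ended at a firm stop, with 5–6 N of push.

**Last checks:**
- The lid met the fingertip at 78.2 mm.
- Both latch ends read about 37 mm high, level with the folded position.
- The robot was clear of everything at hand-in.
- One wrist-camera estimate put the lid edge at 84 mm. The scene camera (79 mm) and the touch (78 mm) disagreed with it, so I trusted those.
- The size of the case shift is uncertain: estimates ran from about 3 to 9 mm.
- I did not measure the bystanders. None looked moved in the views I took, but those views did not show all of them.

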